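# Level the specimen stage and hold the spirit level down

## Task

Hang the spirit level by its eye over the post of the levelling stage, so that it lies flat along the plate with its other end towards the winged foot, and let go of it so that its bubble runs off to one side. Then turn the winged foot until the bubble stands centred between its two lines. Finish while pressing the level down on the plate from above, firmly and without letting up, with the bubble still centred; leave the other things on the table where they are.

Things in the scene. Friction and masses are not known exactly. Their poses are not given: they have to be found in the camera images.
- level: loose spirit level left of the stage: aluminium bar 170 x 26 x 24 mm (x, y, z), about 0.25 kg, with an eye plate (38 x 34 mm, 10 mm thick) at its +x end, level with the underside; overall x = -85 to +122 mm. Origin: centre of the bar's underside; x towards the eye, z up. The vial is let into the top's middle; the top is flat and solid from 34 to 85 mm either side. Grasp across the 26 mm width.
- eye (a point): centre of the eye's through hole, at the underside of the level: x = +103 mm of the level. Hole 16 mm in diameter, 10 mm deep.
- bubble (a joint): place of the light, 16 mm long bubble in the level's vial, m: 0 = centred between the two black lines (at +-10.5 mm), positive towards the eye, at most 0.021 either way. It runs to the higher end, 3 mm per 0.01 rad of tilt, and takes about 1.5 s to settle.
- stage_plate: rocking plate of the levelling stage (fixed to the table): aluminium, 240 x 70 x 8 mm (x, y, z), top 32 mm above the table at its middle, where it pivots about y. Origin: on the pivot, middle of the underside; x along the plate towards the winged foot, z normal to it. At the start it slopes down towards the foot by 0.024 to 0.060 rad.
- post (a point): foot of the upright post, on the plate's top surface, at x = -95 mm of the plate (the end away from the winged foot). Post: steel, 9 mm in diameter, 22 mm high, pointed tip, free all round.
- foot_grip (a point): grip point of the winged foot, on its vertical axis, 165 mm from the plate's middle, beyond the plate's +x end. Black wing 52 mm long (x of this point), 12 mm wide (y), 28 mm high on a 44 mm disc; its top is 10 mm above this point (88 mm above the table), its lower edge about 16 mm below. It keeps its height when turned.
- foot (a joint): turn of the winged foot, rad, counter-clockwise from above (0: wing along the plate), -1.0 to 1.5, starts at 0.95 to 1.15. Turning it clockwise raises the plate's foot end, 0.04 rad per rad, and so moves the bubble 12 mm per rad away from the eye. It stays where left (friction 0.12 N m). The plate is level somewhere between -0.4 and 0.4, each time elsewhere: the bubble tells.
- small_bottle: bystander: small clear stoppered bottle, 38 mm in diameter, 70 mm high, behind the stage; origin under its centre
- capped_jar: bystander: small clear jar with a wide blue cap, 61 mm in diameter, 59 mm high, at the back left; origin under its centre
- bone_plate: bystander: flat piece of bone, 39 x 57 x 6 mm, behind the stage, between the bottle and the jar; origin under its centre
Not all that is in view belongs to the job. Of the things that look like the level, take the one that is farthest from the robot's base at the start.

How it is judged:
On the way, in this order (a step that is already met when the one before it is completed fails the run):
1. the level hangs with its eye on the post, lies flat along the plate, is let go, and its bubble has run off centre (more than 5 mm) (horizontal distance between eye and post below 0.006 m and distance between eye and post below 0.008 m and angle between the z axis of level and the z axis of stage_plate, either way round below 0.02 rad and angle between the x axis of level and the x axis of stage_plate, either way round below 0.2 rad and horizontal distance between level and foot_grip below 0.21 m and contact force between the fingers and level below 0.1 N and linear speed of level below 0.02 m/s and value of joint bubble above 0.005 m), for 0.2 s.
2. with the level lying there, the foot is turned until the bubble is centred within 3.5 mm (horizontal distance between eye and post below 0.006 m and distance between eye and post below 0.008 m and angle between the z axis of level and the z axis of stage_plate, either way round below 0.02 rad and angle between the x axis of level and the x axis of stage_plate, either way round below 0.2 rad and horizontal distance between level and foot_grip below 0.21 m and value of joint bubble between -0.0035 and 0.0035 m), for 0.5 s.
At the end, for the whole second after the job is handed in: Level flat on the plate (0.02 rad), along it (0.2 rad), eye down round the post (centres within 6 mm); bubble within 3.5 mm of the middle; fingers press the level with over 3 N, and it the plate with over 6 N, through the last second; bystanders within 30 mm of their starts (all of step 2 and contact force between the fingers and level above 3 N and contact force between level and stage_plate above 6 N and distance of each of small_bottle, capped_jar, bone_plate from where it was at the start of the episode below 0.03 m); the arm keeps its last pose, push and grip.
It fails at once if a bystander is shoved (more than 30 mm) or knocked over (distance of any of small_bottle, capped_jar, bone_plate from where it was at the start of the episode above 0.03 m or angle between any of small_bottle, capped_jar, bone_plate's own z axis and vertical above 0.6 rad).
It also fails if it takes over 67 s, if anything falls off the work surface, if the arm or the gripper's body presses on something with over 40 N, if the wrist force passes 120 N, or if a joint passes its speed limit or range.

## Robot

A 7-joint arm with a two-finger parallel gripper is mounted at the origin on the work surface; the furniture and walls round the work are solid. World frame = base frame: x ahead of the robot, y to its left, z up, the work surface at z = 0. Lengths are in m, angles in rad, forces in N, time in s.
With the tool pointing down it reaches from about 0.4 to 0.85 m from the base axis. Payload 4.5 kg.
Tool frame: the origin (TCP) lies at the very end of the fingers, on their centre line; the grasp point (between the pads) lies 19 mm behind it (grip_point_offset is the distance from the TCP to the grasp point, in m); z points along the fingers, y is the line along which they close (so a half turn about z gives the same grasp; the last joint's range is limited). The gripper opens to 88 mm and grips with 3 to 60 N. Pads are 18 mm wide; open, the fingers measure 123 mm over their backs; the gripper's body (75 mm by 187 mm) begins 45 mm behind the grasp point.
Start: joints at [-1.249, 0.689, -0.195, 1.565, 0.157, 0.902, -0.215], TCP at [0.177, 0.599, 0.239] pointing down, gripper open.
Joint ranges: [-3.01, 3.01], [-0.46, 2.08], [-1.47, 1.51], [0.13, 2.56], [-1, 4.14], [0.04, 2.09], [-2.66, 2.66]. Speed limits (rad/s): [2.57, 2.57, 3.14, 3.14, 3.14, 3.14, 3.14].

## Interface

Orientations are given as a unit quaternion [x, y, z, w].
In Python, from plant import get_state, snapshot, camera_params, finish_job, grip_point_offset gives the robot as it stands.
- The arm moves only by the shell command python3 -m handwheel 'ROWS' [FORCE]. ROWS is a JSON list of rows, 1 to 10 of them, each of 7 numbers: the opening from 0.0 (shut) to 1.0 (fully open), then dx, dy, dz in m, then a rotation vector rx, ry, rz in rad; each row is the pose to reach, as a shift and turn from the pose commanded when the command began, along the tool's axes at that moment; what a row does not reach only later rows make up. A row lasts 1/10 s, in which the tool goes at most 0.05 m and 0.15 rad, less where a joint would pass 70% of its speed; a pose out of reach is approached as far as the arm can. The fingers move at their own pace and stop on an object; FORCE is the grip in N (left out, the last holds). Time passes only in rows, so rows that do not move let the fingers close. It prints the time, the measured TCP pose, the force, the opening and the grip force at its end.
- get_state(): the state, without advancing time (a new reading comes with each control period).
- snapshot(name): name is "scene" or "top" or "wrist"; returns (picture, depth): 480x640x3 uint8, red, green, blue; 480x640 float32, m along the optical axis (not along the pixel's ray), 0 where there is no reading.
- camera_params(name): a dict with "fx", "fy", "cx", "cy" (pixels), "rvec" (rotation vector, rad) and "tvec" (3), from world to camera coordinates, as OpenCV has them. Camera axes: x right, y down, z forward; pixel columns grow to the right and rows downward; lengths in m; the calibration is good to about 2 mm. A picture is of the moment at which its call begins: read the wrist's pose just before it. camera_params takes no time and is no camera call; for the wrist camera it gives the pose at the moment of the call.
- finish_job(): hands the job in; it is judged then, once.
The state is a dict: "clock": time; "q": joint angles; "qd": joint speeds; "joint_torque": joint torques, N m; "tool_pos": TCP position; "eef_rot": TCP orientation; "contact_force": force on the tool from outside, world axes, zero at the start; "moment": the same for the moment, N m; "opening": opening from 0.0 (shut) to 1.0 (fully open); "finger_force": force on a finger pad.
Only numpy, scipy, OpenCV 4.12 (cv2) and the standard library are available. Lean on these libraries where they do the work, as an engineer would, in place of code of your own. Each camera call takes 0.05 s, during which the arm holds its last target. There are 200 camera calls.

## Working session

There is one attempt and no reset: what is moved stays moved. The work goes in short steps, Python scripts to look and compute and a shell command to move; the robot and the scene stay as the last step left them, time stands still between calls to the robot, and variables do not carry over. Pictures are saved under pics/ and viewed, at most 10 in all, crops included, and the job is handed in when it is done.

```bash
ls; mkdir -p pics
cat > h.py <<'E'
import numpy as np,cv2
from scipy.spatial.transform import Rotation as R
from plant import *
def snap(n,f=None):
    p=camera_params(n);im,d=snapshot(n)
    if f: cv2.imwrite('pics/'+f+'.png',im[:,:,::-1]); np.savez('pics/'+f+'.npz',im=im,d=d,**{k:np.array(v) for k,v in p.items()})
    return im,d,p
def load(f): 
    z=np.load('pics/'+f+'.npz'); return z['im'],z['d'],z
def w(p,u,v,dep):
    c=np.array([(u-p['cx'])/p['fx']*dep,(v-p['cy'])/p['fy']*dep,dep])
    Rm=cv2.Rodrigues(np.array(p['rvec'],float))[0]
    return Rm.T@(c-np.array(p['tvec']).ravel())
def onz(p,u,v,z):
    o=w(p,u,v,0);a=w(p,u,v,1);t=(z-o[2])/(a[2]-o[2]);return o+t*(a-o)
def tool(v):  # world vec -> tool axes
    return R.from_quat(get_state()['eef_rot']).inv().apply(v)
E
python3 - <<'E'
from h import *
s=get_state();print(s['clock'],s['tool_pos'],R.from_quat(s['eef_rot']).as_matrix().round(3).tolist(),grip_point_offset)
for n in ['top','scene']:
    im,d,p=snap(n,n+'0');print({k:np.round(v,3).tolist() for k,v in p.items()})
E
```

```text
pics
0.0 [0.17727018 0.59865709 0.23789908] [[-0.959, 0.284, -0.0], [0.284, 0.959, -0.002], [-0.0, -0.002, -1.0]] 0.0187
{'fx': 533.159, 'fy': 533.159, 'cx': 326.362, 'cy': 245.434, 'rvec': [2.114, -2.137, 0.196], 'tvec': [0.072, 0.533, 1.09]}
{'fx': 591.612, 'fy': 591.612, 'cx': 320.217, 'cy': 236.969, 'rvec': [1.85, -0.861, 0.554], 'tvec': [-0.276, 0.264, 0.956]}
```

View pics/top0.png

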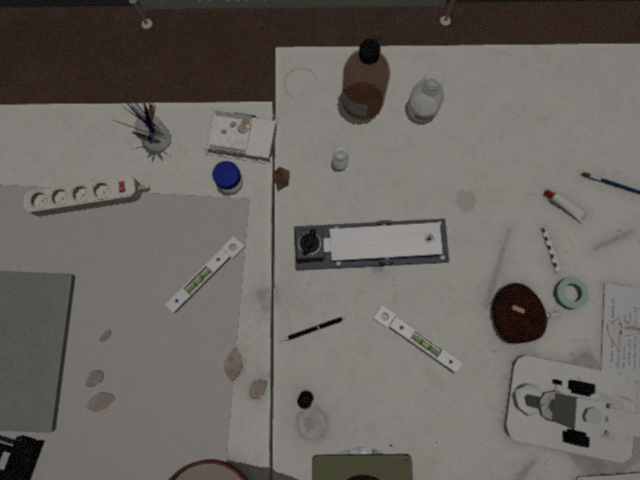

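View pics/scene0.png

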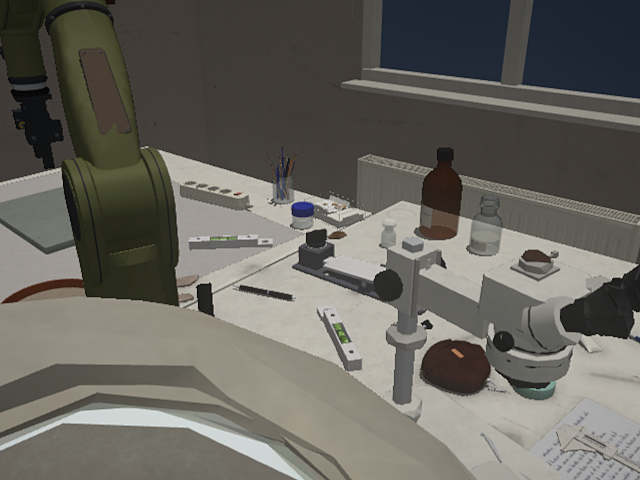

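The top view shows the left level with its eye at about (235,244) and its far end at (170,308). The right level's eye is at (384,315). The stage has its foot at (310,242) and its post at (430,238). I'll enlarge these.

Run:
```python
from h import *
im,d,p=load('top0')
for n,(u,v) in dict(Leye=(235,244),Lend=(170,308),Lmid=(196,281),Reye=(384,315),Rmid=(425,343),post=(430,238),foot=(310,242),pl=(340,242),bottle=(341,157),jar=(227,175),bone=(282,178)).items():
    print(n,w(p,u,v,d[v,u]).round(3),d[v,u].round(3))
a=cv2.resize(im[225:325,155:255],None,fx=4,fy=4,interpolation=cv2.INTER_CUBIC)
b=cv2.resize(im[205:280,285:455],None,fx=4.7,fy=4.7,interpolation=cv2.INTER_CUBIC)[:,:]
cv2.imwrite('pics/c1.png',a[:,:,::-1]);cv2.imwrite('pics/c2.png',b[:,:,::-1]);print(b.shape)
```

```text
Leye [0.547 0.269 0.009] 1.181
Lend [0.406 0.401 0.028] 1.137
Lmid [0.464 0.349 0.022] 1.153
Reye [ 0.388 -0.058 -0.   ] 1.162
Rmid [ 0.327 -0.14   0.022] 1.128
post [ 0.547 -0.155  0.053] 1.138
foot [0.534 0.1   0.087] 1.102
pl [0.545 0.037 0.03 ] 1.16
bottle [0.724 0.033 0.07 ] 1.154
jar [0.69 0.28 0.06] 1.157
bone [0.699 0.165 0.006] 1.211
(352, 799, 3)
```

View pics/c1.png

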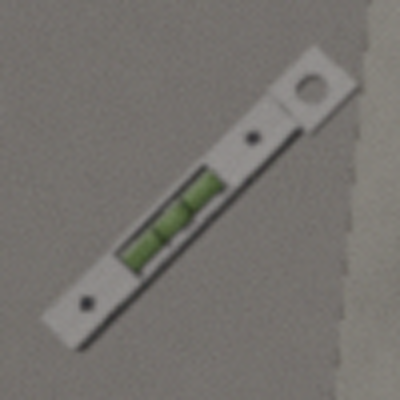

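View pics/c2.png

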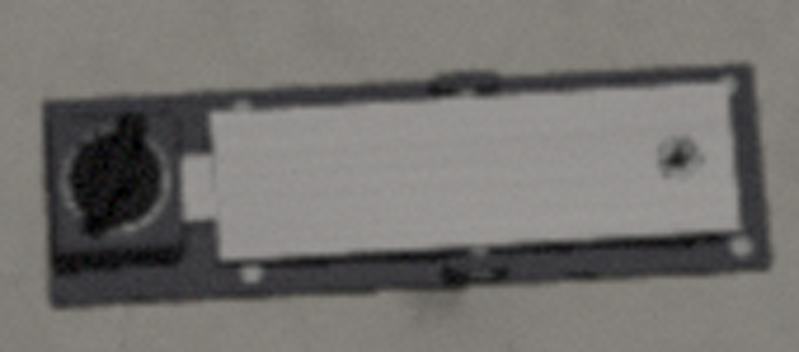

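The crops show the left level's eye at (312,89) and its screws at (253,138) and (88,303). On the stage, the post is at (680,157), the wing disc centre at (115,180), and the plate corners at (210,112), (728,85), (742,232) and (220,262).

```bash
cat >> h.py <<'E'
def loc():
    im,d,p=load('top0')
    A=lambda x,y,z:onz(p,(x+.5)/4-.5+155,(y+.5)/4-.5+225,z)
    B=lambda x,y,z:onz(p,(x+.5)/4.7-.5+285,(y+.5)/4.7-.5+205,z)
    return A,B
E
python3 - <<'E'
from h import *
A,B=loc()
eye=A(312,89,.010);s1=A(253,138,.024);s2=A(88,303,.024);m=(s1+s2)/2
print('eye',eye,'mid',m,'dist',np.linalg.norm((eye-m)[:2]),'yaw',np.arctan2(*(eye-m)[1::-1]),np.arctan2(*(s1-s2)[1::-1]))
c=[B(210,112,.029),B(728,85,.035),B(742,232,.035),B(220,262,.029)]
l=(c[0]+c[3])/2;r=(c[1]+c[2])/2
print('len',np.linalg.norm(l-r),np.linalg.norm(c[0]-c[3]),'mid',(l+r)/2,'yaw',np.arctan2(*(l-r)[1::-1]))
x=(l-r)/np.linalg.norm(l-r);print('post est',(l+r)/2-.095*x,'posttip',B(680,157,.056),'foot est',(l+r)/2+.165*x,'wing',B(115,177,.088))
a=B(130,118,.088);b=B(97,232,.088);print('wing yaw',np.arctan2(*(a-b)[1::-1]),(a+b)/2,np.linalg.norm(a-b))
s=get_state();Rt=R.from_quat(s['eef_rot']);print('tool yaw of x',Rt.as_matrix()[:2,0])
E
```

```text
eye [0.54014735 0.2735104  0.01      ] mid [0.4665189  0.34557647 0.024     ] dist 0.10302751487232321 yaw -0.7746749483898191 -0.7710565676877766
len 0.24034095716315454 0.07081344628017039 mid [ 0.54480451 -0.06243736  0.032     ] yaw 1.6108530006824313
post est [ 0.54860769 -0.15733157  0.03437163] posttip [ 0.54624906 -0.15296802  0.056     ] foot est [0.53819898 0.1023789  0.02788085] wing [0.53366929 0.1020094  0.088     ]
wing yaw -0.28220683263183327 [0.534679   0.10263295 0.088     ] 0.05295619598676171
tool yaw of x [-0.95890822  0.28371644]
```

```bash
python3 -m handwheel '[[1,-0.363,-0.168,0.118,0,0,0.485],[1,-0.363,-0.168,0.118,0,0,0.485],[1,-0.363,-0.168,0.118,0,0,0.485],[1,-0.363,-0.168,0.118,0,0,0.485],[1,-0.363,-0.168,0.118,0,0,0.485],[1,-0.363,-0.168,0.118,0,0,0.485],[1,-0.363,-0.168,0.118,0,0,0.485],[1,-0.363,-0.168,0.118,0,0,0.485],[1,-0.363,-0.168,0.118,0,0,0.485],[1,-0.363,-0.168,0.118,0,0,0.485]]' 25
python3 -m handwheel '[[1,0,0,0,0,0,0],[1,0,0,0,0,0,0],[1,0,0,0,0,0,0]]'
python3 - <<'E'
from h import *
s=get_state();print(s['clock'],s['tool_pos'],R.from_quat(s['eef_rot']).as_matrix().round(3).tolist(),s['q'],s['contact_force'])
snap('wrist','w1')
E
```

```text
clock: 1.1
tool_pos: [0.4798, 0.3317, 0.1196]
eef_rot: [0.38, 0.925, -0.001, 0.0]
contact_force: [-0.5, 0.6, -0.5]
opening: 1.0
finger_force: 0.0
clock: 1.4
tool_pos: [0.4762, 0.3376, 0.1213]
eef_rot: [0.375, 0.927, 0.001, -0.0]
contact_force: [0.4, -0.7, 0.3]
opening: 0.999
finger_force: 0.0
1.4 [0.47615332 0.3375501  0.12126002] [[-0.719, 0.695, -0.0], [0.695, 0.719, 0.002], [0.001, 0.001, -1.0]] [-0.63008163  0.79451624 -0.11198992  1.79554481  0.14824349  0.5587939
 -0.03272043] [ 0.36406162 -0.67618664  0.26641233]
```

View pics/w1.png

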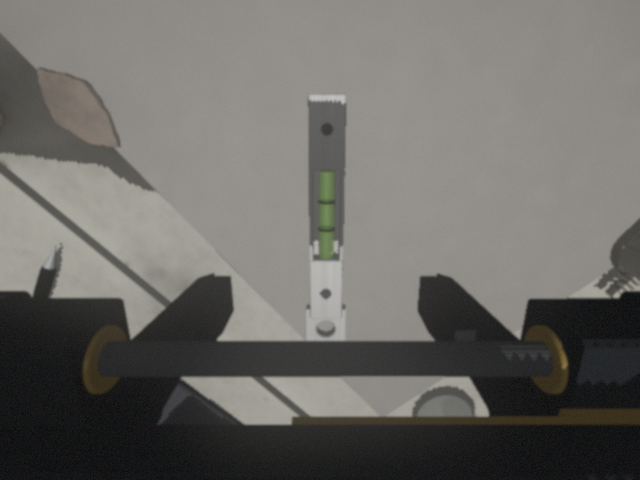

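The wrist view shows the level centred between the fingers, with screws at (327,129) and (325,294) and the eye at (325,327).

Run:
```python
from h import *
im,d,p=load('w1')
s1=onz(p,327,129,.024);s2=onz(p,325,294,.024);e=onz(p,325,327,.010)
print(s1,s2,e,np.linalg.norm((s1-s2)[:2]))
m=(s1+s2)/2;print(m,np.linalg.norm((e-m)[:2]),np.arctan2(*(s2-s1)[1::-1]),np.arctan2(*(e-m)[1::-1]))
s=get_state();M=R.from_quat(s['eef_rot']).as_matrix();print('tool x yaw',np.arctan2(M[1,0],M[0,0])-np.pi)
for q in (m,e): print(tool(q-s['tool_pos']))
```

```text
[0.42272061 0.39120284 0.024     ] [0.51166202 0.30328358 0.024     ] [0.53935279 0.27649683 0.01      ] 0.12506146607101398
[0.46719132 0.34724321 0.024     ] 0.10105607108093319 -0.7796187978198584 -0.7754963156410176
tool x yaw -0.7695291409118621
[0.01357374 0.00072555 0.09723154]
[-8.74941546e-02  1.10674290e-04  1.11132323e-01]
```

```bash
python3 -m handwheel '[[1,0,0,0.05,0,0,0],[1,0,0,0.1,0,0,0],[1,0,0,0.116,0,0,0],[1,0,0,0.116,0,0,0],[1,0,0,0.116,0,0,0],[0,0,0,0.116,0,0,0],[0,0,0,0.116,0,0,0],[0,0,0,0.116,0,0,0],[0,0,0,0.116,0,0,0],[0,0,0,0.116,0,0,0]]' 30
python3 -m handwheel '[[0,0,0,0,0,0,0],[0,0,0,0,0,0,0]]' 30
```

```text
clock: 2.45
tool_pos: [0.4779, 0.3352, 0.0049]
eef_rot: [0.377, 0.926, 0.0, 0.0]
contact_force: [0.1, -0.1, -0.3]
opening: 0.567
finger_force: 0.0
clock: 2.65
tool_pos: [0.4778, 0.3352, 0.0047]
eef_rot: [0.377, 0.926, 0.0, -0.0]
contact_force: [-0.8, -0.1, 0.6]
opening: 0.388
finger_force: 0.0
```

```bash
python3 -m handwheel '[[0,0,0,0,0,0,0],[0,0,0,0,0,0,0],[0,0,0,0,0,0,0],[0,0,0,-0.03,0,0,0],[0,0,0,-0.08,0,0,0],[0,0,0,-0.13,0,0,0],[0,0,0,-0.13,0,0,0]]' 30
python3 - <<'E'
from h import *
s=get_state();print(s['clock'],s['opening'],s['finger_force'],s['contact_force'],s['tool_pos'])
print(tool(np.array([.5439,-.0666,.135])-s['tool_pos']))
E
```

```text
clock: 3.35
tool_pos: [0.481, 0.3376, 0.1406]
eef_rot: [0.377, 0.926, 0.005, 0.003]
contact_force: [0.4, 0.0, -2.1]
opening: 0.291
finger_force: 30.0
3.35 0.29053976202302007 29.999759858474135 [ 0.38124894  0.01018645 -2.1122715 ] [0.48097215 0.33757718 0.14062268]
[-0.32736513 -0.24529995  0.00327543]
```

```bash
python3 -m handwheel '[[0,-0.327,-0.243,0,0,0,0.757],[0,-0.327,-0.243,0,0,0,0.757],[0,-0.327,-0.243,0,0,0,0.757],[0,-0.327,-0.243,0,0,0,0.757],[0,-0.327,-0.243,0,0,0,0.757],[0,-0.327,-0.243,0,0,0,0.757],[0,-0.327,-0.243,0,0,0,0.757],[0,-0.327,-0.243,0,0,0,0.757],[0,-0.327,-0.243,0,0,0,0.757],[0,-0.327,-0.243,0,0,0,0.757]]' 30
python3 -m handwheel '[[0,0,0,0,0,0,0],[0,0,0,0,0,0,0],[0,0,0,0,0,0,0],[0,0,0,0,0,0,0],[0,0,0,0,0,0,0]]' 30
python3 - <<'E'
from h import *
s=get_state();print(s['clock'],s['tool_pos'],R.from_quat(s['eef_rot']).as_matrix().round(4).tolist(),s['q'],s['contact_force'])
w_=snap('wrist','w2')[0];t=snap('top','t2')[0]
b=cv2.resize(t[195:285,285:455],None,fx=4.7,fy=4.7,interpolation=cv2.INTER_CUBIC)
cv2.imwrite('pics/t2c.png',b[:,:,::-1])
E
```

```text
clock: 4.35
tool_pos: [0.5413, -0.0699, 0.1337]
eef_rot: [0.694, 0.72, -0.001, -0.0]
contact_force: [-0.3, 0.3, -2.5]
opening: 0.288
finger_force: 30.0
clock: 4.85
tool_pos: [0.5423, -0.0663, 0.1347]
eef_rot: [0.692, 0.722, 0.0, -0.0]
contact_force: [-0.0, -0.6, -2.0]
opening: 0.291
finger_force: 30.0
4.85 [ 0.54227242 -0.06628645  0.13472593] [[-0.0423, 0.9991, 0.0], [0.9991, 0.0423, 0.0002], [0.0002, 0.0, -1.0]] [ 0.05167463  0.73811138 -0.02386788  1.90303406  0.03297563  0.50082533
  0.04736706] [-0.02141723 -0.62924704 -2.02684478]
```

View pics/w2.png

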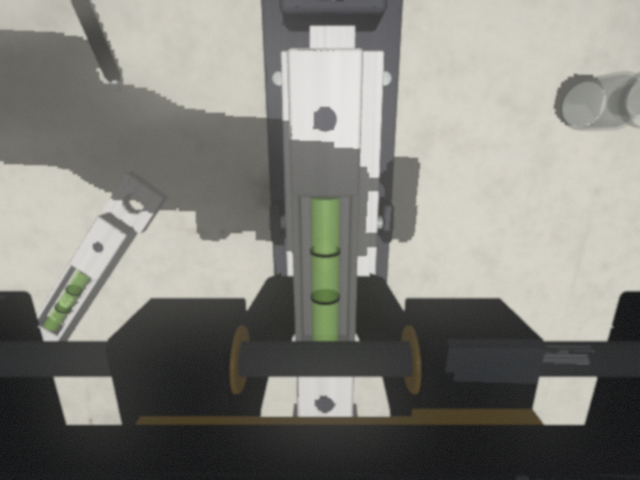

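View pics/t2c.png

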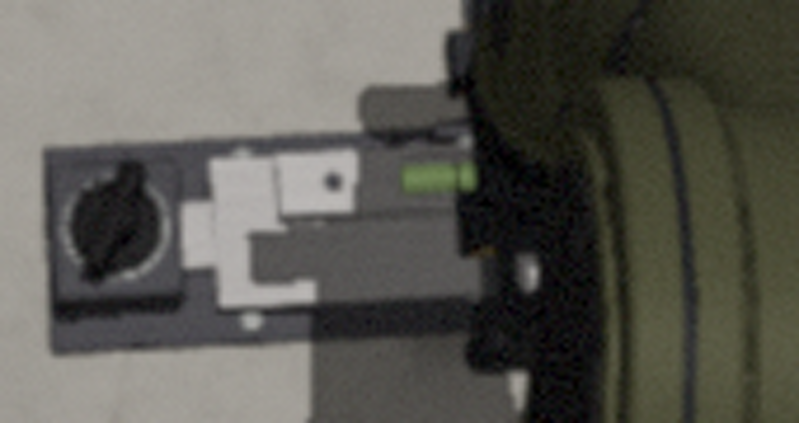

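The wrist view shows the level's screws at (325,118) and (324,404), the plate's foot end at v≈50 from u≈284 to 383, and the stage base edges on both sides. In the top view the arm hides the post. I'll get the plate's pose relative to the level from the edges.

Run:
```python
from h import *
im,d,p=load('w2')
g=im.mean(2)
for v in (20,56,60,65,70,95,100,105,110,120,130,250):
    r=cv2.GaussianBlur(g[v:v+1].astype(np.float32),(5,1),0)[0];k=np.diff(r)
    L=[(u,int(k[u])) for u in range(255,415) if abs(k[u])>6 and abs(k[u])==abs(k[u-2:u+3]).max()];print(v,L)
for u in (290,370,375):
    r=cv2.GaussianBlur(g[:,u:u+1].astype(np.float32),(1,5),0)[:,0];k=np.diff(r);print(u,[(v,int(k[v])) for v in range(10,130) if abs(k[v])>6 and abs(k[v])==abs(k[v-2:v+3]).max()])
for (u,v) in ((270,100),(395,100),(372,70),(372,150),(325,80),(325,118),(310,160),(345,10),(325,36)): print((u,v),w(p,u,v,d[v,u]).round(4))
for n,(u,v,z) in dict(s1=(325,118,.1537),s2=(324,404,.1537)).items(): print(n,onz(p,u,v,z))
```

```text
20 [(261, -27), (282, -8), (380, 9), (401, 27)]
56 [(263, -24), (280, 26), (285, -8), (289, 9), (360, -10), (363, 10), (383, -30), (399, 27)]
60 [(263, -24), (280, 26), (285, -9), (289, 10), (360, -9), (363, 9), (383, -30), (399, 26)]
65 [(263, -25), (281, 27), (286, -8), (289, 9), (360, -9), (363, 9), (383, -30), (398, 27)]
70 [(263, -24), (281, 25), (286, -9), (289, 10), (359, -9), (363, 9), (382, -24), (398, 27)]
95 [(265, -24), (281, 26), (286, -8), (290, 9), (359, -9), (362, 8), (382, -29), (397, 24)]
100 [(265, -24), (282, 27), (287, -8), (290, 9), (359, -9), (362, 9), (381, -29), (396, 26)]
105 [(265, -23), (282, 27), (287, -10), (290, 11), (358, -8), (362, 8), (381, -29), (396, 26)]
110 [(265, -23), (282, 27), (287, -10), (290, 10), (317, -21), (332, 25), (358, -9), (362, 7), (381, -30), (396, 26)]
120 [(266, -9), (282, 23), (290, 14), (313, -29), (336, 28), (358, -8), (361, 8), (381, -29), (395, 27)]
130 [(266, -8), (282, 11), (291, 21), (319, -16), (329, 12), (333, 10), (358, -10), (361, 9), (380, -30), (395, 25)]
250 [(272, -26), (286, 9), (291, -8), (309, -11), (313, 11), (335, -11), (340, 10), (366, 26), (376, -28), (388, 27)]
290 [(30, 7), (48, 23), (125, -7)]
370 [(31, 8), (50, 28)]
375 [(29, 8), (50, 28)]
(270, 100) [0.4964 0.028  0.0095]
(395, 100) [0.59   0.032  0.0088]
(372, 70) [0.5685 0.0483 0.0303]
(372, 150) [ 0.5727 -0.004   0.0312]
(325, 80) [0.538  0.0248 0.1537]
(325, 118) [0.5385 0.0123 0.1545]
(310, 160) [ 0.5337 -0.0024  0.1555]
(345, 10) [0.5475 0.0767 0.0512]
(325, 36) [0.5359 0.0683 0.0267]
s1 [0.53852464 0.01232342 0.1537    ]
s2 [ 0.54340757 -0.11306368  0.1537    ]
```

Run:
```python
from h import *
im,d,p=load('w2')
e=[onz(p,280.5,56.5,.0285),onz(p,383.7,56.5,.0285),onz(p,286.5,250.5,.033),onz(p,376.7,250.5,.033)]
f=(onz(p,290.5,49,.0285)+onz(p,372.5,50.5,.0285))/2
print(np.round(e,4));a=(e[0]+e[1])/2;b=(e[2]+e[3])/2
print('widths',np.linalg.norm((e[0]-e[1])[:2]),np.linalg.norm((e[2]-e[3])[:2]))
d1=e[0]-e[2];d2=e[1]-e[3];print('yaws',[np.arctan2(q[1],q[0]) for q in (d1,d2,a-b)])
yaw=np.arctan2((a-b)[1],(a-b)[0]);x=np.array([np.cos(yaw),np.sin(yaw)])
end=a[:2]+x*np.dot(f[:2]-a[:2],x);print('end',end,'post w',end-.215*x,'foot',end+.045*x)
s1=onz(p,325,118,.1537)[:2];s2=onz(p,324,404,.1537)[:2];dl=(s2-s1)/np.linalg.norm(s2-s1);m=(s1+s2)/2
ly=np.arctan2(dl[1],dl[0]);print('level yaw',ly,ly+np.pi,'mid',m,'eye',m+.103*dl)
s=get_state();M=R.from_quat(s['eef_rot']).as_matrix();t=M[:2,:2].T
print('shift tool axes',t@(end-.215*x-(m+.103*dl)),'tool yaw',np.arctan2(M[1,0],M[0,0]),'mid rel tcp',t@(m-s['tool_pos'][:2]))
```

```text
[[ 0.5066  0.0543  0.0285]
 [ 0.5759  0.0572  0.0285]
 [ 0.5125 -0.0825  0.033 ]
 [ 0.5824 -0.0795  0.033 ]]
widths 0.06942578480111718 0.0699572722933108
yaws [np.float64(1.6140153689075185), np.float64(1.6178991574634496), np.float64(1.615956826556779)]
end [0.5410634  0.05986104] post w [ 0.55076961 -0.15491975] foot [0.53903187 0.10481516]
level yaw -1.5318731461462878 1.6097195074435053 mid [ 0.54096611 -0.05037013] eye [ 0.54497418 -0.15329212]
shift tool axes [-0.00186696  0.00572281] tool yaw 1.6123469326685618 mid rel tcp [ 0.01640477 -0.00062212]
```

```bash
python3 -m handwheel '[[0,-0.0016,0.003,0.02,0,0,0.003],[0,-0.0016,0.003,0.045,0,0,0.003],[0,-0.0016,0.003,0.068,0,0,0.003],[0,-0.0016,0.003,0.068,0,0,0.003],[0,-0.0016,0.003,0.068,0,0,0.003],[0,-0.0016,0.003,0.068,0,0,0.003],[0,-0.0016,0.003,0.068,0,0,0.003]]' 30
python3 - <<'E'
from h import *
s=get_state();print(s['clock'],s['tool_pos'],s['contact_force'])
w_=snap('wrist','w3')[0];t=snap('scene','s3')[0]
c=cv2.resize(t[215:315,275:425],None,fx=3.2,fy=3.2,interpolation=cv2.INTER_CUBIC)
out=np.zeros((600,800,3),np.uint8);out[:320,:480]=c;out[320:,:]=cv2.resize(w_[0:280,200:460][:,:],(520,560))[:280].copy() if 0 else 0
cc=cv2.resize(w_[:,200:460],(320,590));out[:590,480:]=cc
cv2.imwrite('pics/m3.png',out[:,:,::-1])
E
```

```text
clock: 5.65
tool_pos: [0.5462, -0.0686, 0.0679]
eef_rot: [0.694, 0.72, 0.001, 0.001]
contact_force: [0.4, 0.2, -2.2]
opening: 0.295
finger_force: 30.0
5.65 [ 0.54617469 -0.06864581  0.06790613] [ 0.36325607  0.19438747 -2.20228208]
```

View pics/m3.png

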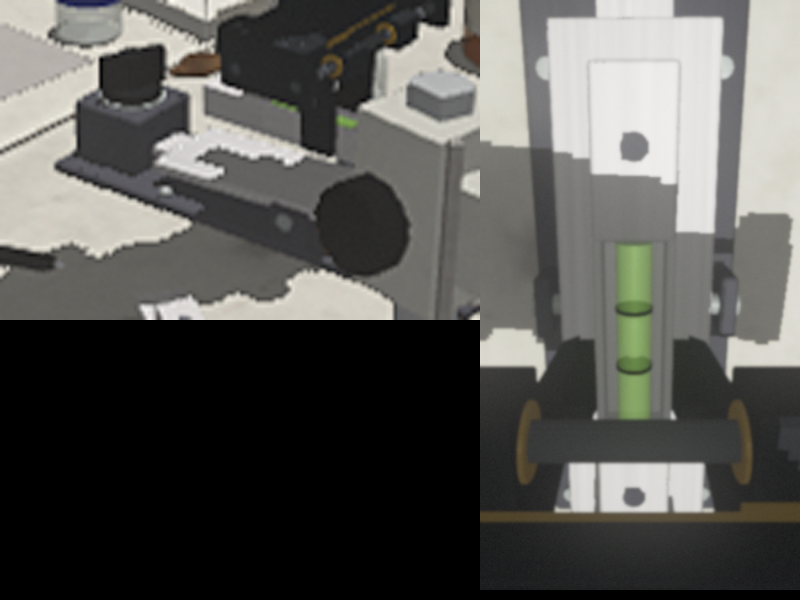

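The scene camera cannot see the post. The wrist view shows the level lying almost centred over the plate, with the plate end at v≈14 and the level's screws at crop (635,146) and (634,497). I'll measure it the same way again at this lower height.

Run:
```python
from h import *
im,d,p=load('w3');g=im.mean(2)
def edges(r,lo,hi):
    k=np.diff(cv2.GaussianBlur(r.astype(np.float32).reshape(1,-1),(5,1),0)[0]);return [(u,int(k[u])) for u in range(lo,hi) if abs(k[u])>6 and abs(k[u])==abs(k[u-2:u+3]).max()]
for v in (25,40,80,200,260): print(v,edges(g[v],240,410))
for u in (265,280,380,390): print(u,edges(g[:,u],3,60))
z=.0679-.005+.024
s1=onz(p,(635.5-480)/1.2308-.5+200,146.5/1.229-.5,z)[:2];s2=onz(p,(634.5-480)/1.2308-.5+200,497.5/1.229-.5,z)[:2]
dl=(s2-s1)/np.linalg.norm(s2-s1);m=(s1+s2)/2;print('screws dist',np.linalg.norm(s2-s1),'mid',m,'eye',m+.103*dl,'yaw',np.arctan2(*dl[::-1])+np.pi)
e=edges(g[25],240,275)[0:3];print(get_state()['tool_pos'])
for v,(a,b),zz in ((25,(0,0),.0285),):pass
```

```text
25 [(254, 25), (397, -30)]
40 [(255, 25), (396, -29)]
80 [(257, 24), (286, -7), (289, 9), (359, -8), (363, 7), (394, -29)]
200 [(245, -7), (262, 13), (301, 6), (348, -6), (389, -13), (405, 11)]
260 [(245, -11), (265, 14), (387, -14), (394, 7)]
265 [(14, 26)]
280 [(13, 24)]
380 [(13, 28)]
390 [(13, 29)]
screws dist 0.12540127393396722 mid [ 0.54530541 -0.0528755 ] eye [ 0.54900901 -0.15580889] yaw 1.606761318703342
[ 0.54591141 -0.06860064  0.06763495]
```

Run:
```python
from h import *
im,d,p=load('w3')
e=[onz(p,254.5,25,.0287),onz(p,397.5,25,.0287),onz(p,265.5,260,.0325),onz(p,387.5,260,.0325)]
a=(e[0]+e[1])/2;b=(e[2]+e[3])/2;f=onz(p,325,13.5,.0285)
yaw=np.arctan2(*(a-b)[1::-1]);x=np.array([np.cos(yaw),np.sin(yaw)])
print(np.linalg.norm(e[0]-e[1]),np.linalg.norm(e[2]-e[3]),yaw)
end=a[:2]+x*np.dot(f[:2]-a[:2],x);post=end-.215*x;print(end,post)
t=R.from_quat(get_state()['eef_rot']).as_matrix()[:2,:2].T
print('shift',t@(post-np.array([.5490,-.1558])))
```

```text
0.06904012084848901 0.06996472849514253 1.612174070253655
[0.54136476 0.05936731] [ 0.55025844 -0.15544866]
shift [0.00030334 0.00127086]
```

```bash
python3 -m handwheel '[[0,0.0003,0.001,0,0,0,0.003],[0,0.0003,0.001,0.01,0,0,0.003],[0,0.0003,0.001,0.02,0,0,0.003],[0,0.0003,0.001,0.025,0,0,0.003],[0,0.0003,0.001,0.025,0,0,0.003]]' 30
python3 -m handwheel '[[0,0,0,0.003,0,0,0],[0,0,0,0.005,0,0,0],[0,0,0,0.006,0,0,0],[0,0,0,0.006,0,0,0],[0,0,0,0.006,0,0,0]]' 30
```

```text
clock: 6.25
tool_pos: [0.5457, -0.0681, 0.0405]
eef_rot: [0.695, 0.719, -0.001, -0.001]
contact_force: [0.1, 0.9, -1.4]
opening: 0.292
finger_force: 30.0
clock: 6.75
tool_pos: [0.5462, -0.0678, 0.0367]
eef_rot: [0.695, 0.719, 0.0, -0.0]
contact_force: [-3.3, 3.9, 8.1]
opening: 0.292
finger_force: 30.0
```

```bash
python3 -m handwheel '[[0.6,0,0,-0.001,0,0,0],[0.6,0,0,-0.001,0,0,0],[0.6,0,0,-0.002,0,0,0],[0.6,0,0,-0.002,0,0,0],[0.6,0,0,-0.03,0,0,0],[0.6,0,0,-0.08,0,0,0],[0.6,0,0,-0.1,0,0,0],[0.6,0.03,0,-0.1,0,0,0],[0.6,0.06,0,-0.1,0,0,0],[0.6,0.06,0,-0.1,0,0,0]]' 30
python3 -m handwheel '[[0.6,0.04,0,0,0,0,0],[0.6,0.04,0,0,0,0,0],[0.6,0.04,0,0,0,0,0],[0.6,0.04,0,0,0,0,0],[0.6,0.04,0,0,0,0,0]]'
python3 - <<'E'
from h import *
s=get_state();print(s['clock'],s['tool_pos'],s['contact_force'])
w_=snap('wrist','w4')[0];t=snap('top','t4')[0]
out=np.zeros((600,800,3),np.uint8);out[240:,:480]=cv2.resize(w_,(480,360))
out[:240,:]=cv2.resize(t[215:266,285:455],(800,240),interpolation=cv2.INTER_CUBIC)
cv2.imwrite('pics/m4.png',out[:,:,::-1])
E
```

```text
clock: 7.75
tool_pos: [0.5443, -0.0026, 0.1359]
eef_rot: [0.692, 0.722, 0.002, -0.001]
contact_force: [0.0, 0.7, -0.7]
opening: 0.599
finger_force: 0.0
clock: 8.25
tool_pos: [0.5428, 0.03, 0.1356]
eef_rot: [0.695, 0.719, -0.0, 0.0]
contact_force: [0.3, 0.3, -0.3]
opening: 0.599
finger_force: 0.0
8.25 [0.542807   0.03000413 0.13564252] [ 0.26033274  0.29757688 -0.30572224]
```

View pics/m4.png

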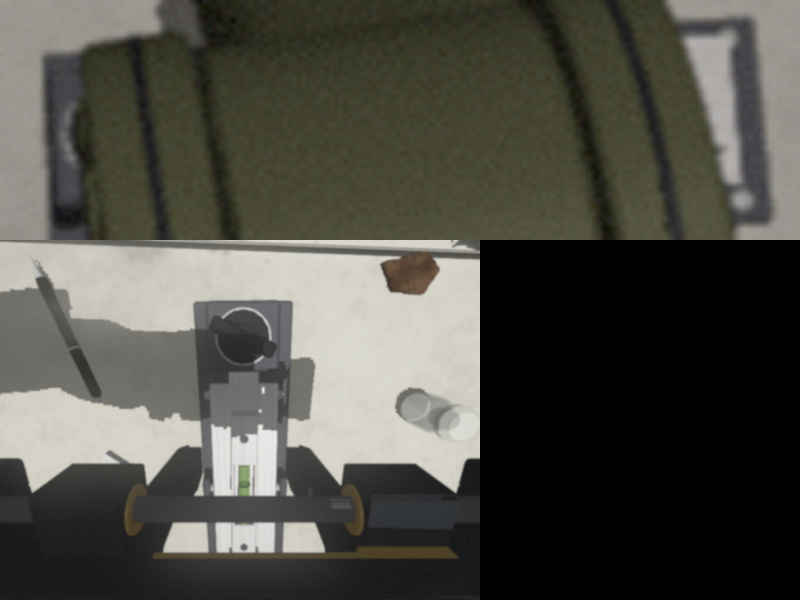

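The level lies along the plate in the wrist view. The wing's ends are at (281,111) and (365,149) in full-image pixels.

```bash
cat >> h.py <<'E'
def vial(f,uc,v0,v1,h=2):
    im=load(f)[0].astype(int); return im[v0:v1,uc-h:uc+h+1].mean(1).round().astype(int)
E
python3 - <<'E'
from h import *
im,d,p=load('w4')
a=onz(p,281,110.7,.086);b=onz(p,365,149.3,.086);y=np.arctan2(*(a-b)[1::-1])
print(a,b,np.linalg.norm(a-b),'mid',(a+b)/2,'yaw',y,'rel',(y-1.612+np.pi/2)%np.pi-np.pi/2)
mk=(d>0);
for (u,v) in ((323,130),(305,122),(345,142)): print(w(p,u,v,d[v,u]).round(4))
for (u,v) in ((325,235),(325,250),(325,280),(325,412),(325,405)): print((u,v),w(p,u,v,d[v,u]).round(4))
V=vial('w4',326,290,352);print([(290+i,*V[i]) for i in range(0,len(V),2)])
E
```

```text
[0.51553344 0.11377819 0.086     ] [0.5626208  0.09487082 0.086     ] 0.05074157777479014 mid [0.53907712 0.10432451 0.086     ] yaw 2.7597609388471436 rel 1.1477609388471435
[0.5387 0.1045 0.0885]
[0.5288 0.1083 0.0883]
[0.5511 0.0985 0.0878]
(325, 235) [0.5421 0.0335 0.053 ]
(325, 250) [0.5425 0.0224 0.0535]
(325, 280) [ 5.432e-01 -2.000e-04  5.500e-02]
(325, 412) [ 0.547  -0.1145  0.0603]
(325, 405) [ 0.5468 -0.1083  0.0595]
[(290, np.int64(223), np.int64(222), np.int64(219)), (292, np.int64(222), np.int64(221), np.int64(219)), (294, np.int64(222), np.int64(221), np.int64(219)), (296, np.int64(222), np.int64(221), np.int64(218)), (298, np.int64(218), np.int64(217), np.int64(215)), (300, np.int64(169), np.int64(171), np.int64(163)), (302, np.int64(129), np.int64(149), np.int64(109)), (304, np.int64(141), np.int64(167), np.int64(114)), (306, np.int64(143), np.int64(168), np.int64(114)), (308, np.int64(141), np.int64(167), np.int64(113)), (310, np.int64(140), np.int64(167), np.int64(113)), (312, np.int64(140), np.int64(166), np.int64(113)), (314, np.int64(139), np.int64(167), np.int6
[... 222 characters left out ...]
np.int64(109), np.int64(134), np.int64(86)), (326, np.int64(108), np.int64(133), np.int64(86)), (328, np.int64(95), np.int64(112), np.int64(81)), (330, np.int64(111), np.int64(129), np.int64(94)), (332, np.int64(136), np.int64(162), np.int64(109)), (334, np.int64(136), np.int64(164), np.int64(109)), (336, np.int64(137), np.int64(165), np.int64(109)), (338, np.int64(135), np.int64(162), np.int64(108)), (340, np.int64(116), np.int64(137), np.int64(97)), (342, np.int64(82), np.int64(85), np.int64(78)), (344, np.int64(75), np.int64(75), np.int64(74)), (346, np.int64(75), np.int64(76), np.int64(75)), (348, np.int64(75), np.int64(76), np.int64(74)), (350, np.int64(75), np.int64(76), np.int64(75))]
```

```bash
python3 -m handwheel '[[0.6,0.0744,-0.0013,0,0,0,-1.153],[0.6,0.0744,-0.0013,0,0,0,-1.153],[0.6,0.0744,-0.0013,0,0,0,-1.153],[0.6,0.0744,-0.0013,0,0,0,-1.153],[0.6,0.0744,-0.0013,0,0,0,-1.153],[0.6,0.0744,-0.0013,0,0,0,-1.153],[0.6,0.0744,-0.0013,0,0,0,-1.153],[0.6,0.0744,-0.0013,0,0,0,-1.153],[0.6,0.0744,-0.0013,0,0,0,-1.153],[0.6,0.0744,-0.0013,0,0,0,-1.153]]' 30
python3 -m handwheel '[[0.6,0,0,0.03,0,0,0],[0.6,0,0,0.06,0,0,0],[0.6,0,0,0.0696,0,0,0],[0.6,0,0,0.0696,0,0,0],[0.6,0,0,0.0696,0,0,0],[0,0,0,0.0696,0,0,0],[0,0,0,0.0696,0,0,0],[0,0,0,0.0696,0,0,0],[0,0,0,0.0696,0,0,0],[0,0,0,0.0696,0,0,0]]'
python3 -m handwheel '[[0,0,0,0,0,0,0],[0,0,0,0,0,0,0],[0,0,0,0,0,0,0]]'
```

```text
clock: 9.35
tool_pos: [0.539, 0.1055, 0.1357]
eef_rot: [0.192, 0.981, 0.0, -0.0]
contact_force: [0.7, -0.5, 0.3]
opening: 0.602
finger_force: 0.0
clock: 10.35
tool_pos: [0.539, 0.1061, 0.0663]
eef_rot: [0.19, 0.982, 0.0, 0.0]
contact_force: [0.7, 0.6, 0.1]
opening: 0.163
finger_force: 0.0
clock: 10.65
tool_pos: [0.5385, 0.1049, 0.0662]
eef_rot: [0.191, 0.982, -0.001, -0.0]
contact_force: [-2.6, -2.8, 6.3]
opening: 0.131
finger_force: 30.0
```

```bash
python3 -m handwheel '[[0,0,0,0,0,0,0.12],[0,0,0,0,0,0,0.24],[0,0,0,0,0,0,0.36],[0,0,0,0,0,0,0.48],[0,0,0,0,0,0,0.6],[0,0,0,0,0,0,0.72],[0,0,0,0,0,0,0.84],[0,0,0,0,0,0,0.96],[0,0,0,0,0,0,1.08],[0,0,0,0,0,0,1.17]]'
python3 -m handwheel '[[0,0,0,0,0,0,0],[0,0,0,0,0,0,0],[0,0,0,0,0,0,0],[0,0,0,0,0,0,0]]'
python3 - <<'E'
from h import *
snap('top','t5');snap('scene','s5');s=get_state();print(s['q'],s['moment'])
im,d,p=load('t5')
for n in('t5','s5'):
    i=load(n)[0].astype(int);g=(i[:,:,1]-i[:,:,2]>25)&(i[:,:,1]-i[:,:,0]>8);v,u=np.where(g)
    print(n,len(u),[(a,b) for a,b in zip(u,v)][::max(1,len(u)//25)])
E
```

```text
clock: 11.65
tool_pos: [0.5398, 0.1057, 0.0662]
eef_rot: [0.702, 0.712, 0.001, 0.001]
contact_force: [-0.1, -3.4, 1.9]
opening: 0.134
finger_force: 30.0
clock: 12.05
tool_pos: [0.5398, 0.1058, 0.0663]
eef_rot: [0.701, 0.714, 0.001, 0.001]
contact_force: [2.1, -3.3, 2.0]
opening: 0.135
finger_force: 30.0
[-0.29500246  0.85957844  0.02954478  1.9250605  -0.06320475  0.35623685
 -0.1984298 ] [-0.8590277  -0.37199847 -0.11422812]
t5 261 [(np.int64(392), np.int64(237)), (np.int64(380), np.int64(238)), (np.int64(390), np.int64(238)), (np.int64(369), np.int64(239)), (np.int64(379), np.int64(239)), (np.int64(389), np.int64(239)), (np.int64(368), np.int64(240)), (np.int64(378), np.int64(240)), (np.int64(388), np.int64(240)), (np.int64(398), np.int64(240)), (np.int64(377), np.int64(241)), (np.int64(387), np.int64(241)), (np.int64(398), np.int64(241)), (np.int64(381), np.int64(242)), (np.int64(417), np.int64(336)), (np.int64(415), np.int64(338)), (np.int64(419), np.int64(339)), (np.int64(418), np.int64(341)), (np.int64(422), np.int64(342)), (np.int64(427), np.int64(343)), (np.int64(425), np.int
[... 341 characters left out ...]
.int64(373), np.int64(262)), (np.int64(374), np.int64(263)), (np.int64(376), np.int64(264)), (np.int64(379), np.int64(265)), (np.int64(381), np.int64(266)), (np.int64(384), np.int64(267)), (np.int64(337), np.int64(324)), (np.int64(339), np.int64(325)), (np.int64(334), np.int64(327)), (np.int64(336), np.int64(328)), (np.int64(337), np.int64(329)), (np.int64(339), np.int64(330)), (np.int64(342), np.int64(331)), (np.int64(339), np.int64(333)), (np.int64(341), np.int64(334)), (np.int64(342), np.int64(335)), (np.int64(345), np.int64(336)), (np.int64(341), np.int64(338)), (np.int64(343), np.int64(339)), (np.int64(344), np.int64(340)), (np.int64(346), np.int64(341)), (np.int64(347), np.int64(342))]
```

```bash
python3 -m handwheel '[[0,0,0,0,0,0,0],[0,0,0,0,0,0,0],[0,0,0,0,0,0,0],[0,0,0,0,0,0,0],[0,0,0,0,0,0,0],[0,0,0,0,0,0,0],[0,0,0,0,0,0,0],[0,0,0,0,0,0,0]]' >/dev/null
python3 - <<'E'
from h import *
a=np.mean([snap('top','t6')[0].astype(float) for _ in range(4)],0)
for u in range(362,404): print(u,a[238:242,u].mean(0).round().astype(int).tolist(),end=' ')
im,d,p=load('t6');print(onz(p,370,240,.056),onz(p,397,240,.056))
E
```

```text
362 [168, 165, 162] 363 [168, 164, 162] 364 [167, 164, 162] 365 [168, 165, 163] 366 [157, 154, 152] 367 [124, 126, 116] 368 [104, 117, 87] 369 [105, 121, 84] 370 [107, 123, 86] 371 [108, 124, 87] 372 [107, 123, 85] 373 [106, 122, 84] 374 [105, 121, 84] 375 [104, 121, 82] 376 [102, 118, 80] 377 [90, 105, 70] 378 [78, 91, 62] 379 [99, 116, 79] 380 [107, 124, 85] 381 [110, 127, 87] 382 [110, 127, 88] 383 [110, 127, 88] 384 [109, 126, 87] 385 [106, 122, 83] 386 [98, 115, 77] 387 [81, 97, 62] 388 [72, 85, 55] 389 [96, 112, 76] 390 [103, 120, 82] 391 [102, 118, 81] 392 [101, 118, 81] 393 [100, 116, 78] 394 [94, 111, 72] 395 [93, 111, 71] 396 [93, 110, 72] 397 [92, 108, 70] 398 [89, 102, 73] 399 [120, 121, 115] 400 [164, 162, 160] 401 [171, 168, 165] 402 [169, 166, 164] 403 [169, 166, 164] [ 0.54331535 -0.02663908  0.056     ] [ 0.54268655 -0.08408168  0.056     ]
```

```bash
python3 -m handwheel '[[0.5,0,0,0,0,0,0],[0.5,0,0,0,0,0,0],[0.5,0,0,0,0,0,0],[0.5,0,0,-0.04,0,0,0],[0.5,0,0,-0.09,0,0,-0.023],[0.5,-0.05,0.001,-0.09,0,0,-0.023],[0.5,-0.1,0.002,-0.09,0,0,-0.023],[0.5,-0.15,0.003,-0.09,0,0,-0.023],[0.5,-0.168,0.003,-0.09,0,0,-0.023],[0.5,-0.168,0.003,-0.09,0,0,-0.023]]'
python3 -m handwheel '[[0,0,0,0,0,0,0],[0,0,0,0,0,0,0],[0,0,0,0,0,0,0],[0,0,0,0,0,0,0],[0,0,0,0,0,0,0]]'
python3 - <<'E'
from h import *
im,d,p=snap('wrist','w7');s=get_state();print(s['tool_pos'])
i=im.astype(int);g=(i[:,:,1]-i[:,:,2]>25)&(i[:,:,1]-i[:,:,0]>8);v,u=np.where(g)
sel=(abs(u-320)<60);u,v=u[sel],v[sel];print(u.min(),u.max(),v.min(),v.max())
uc=int(np.median(u));V=vial('w7',uc,v.min()-4,v.max()+6);print(v.min()-4,V[:,1].tolist())
c=im[max(0,v.min()-15):v.max()+15,uc-50:uc+50];k=590/c.shape[0]
cv2.imwrite('pics/w7c.png',cv2.resize(c,None,fx=k,fy=k,interpolation=cv2.INTER_CUBIC)[:,:800,::-1])
for (a,b) in ((uc,v.min()-12),(uc,v.min()-25)): print((a,b),w(p,a,b,d[b,a]).round(4))
E
```

```text
clock: 14.15
tool_pos: [0.5441, -0.0659, 0.156]
eef_rot: [0.695, 0.719, -0.001, 0.0]
contact_force: [0.7, -0.2, -0.7]
opening: 0.501
finger_force: 0.0
clock: 14.65
tool_pos: [0.545, -0.061, 0.1561]
eef_rot: [0.692, 0.722, 0.0, -0.0]
contact_force: [0.4, 0.3, 1.5]
opening: 0.071
finger_force: 0.0
[ 0.54494655 -0.06127455  0.15609337]
319 334 178 263
174 [103, 100, 100, 109, 131, 147, 154, 155, 154, 154, 153, 154, 154, 154, 154, 153, 153, 154, 154, 153, 153, 152, 153, 152, 153, 153, 153, 153, 152, 149, 140, 128, 118, 103, 89, 101, 129, 149, 155, 157, 157, 157, 157, 156, 157, 157, 156, 157, 157, 156, 156, 157, 155, 154, 153, 148, 139, 128, 123, 118, 107, 93, 101, 127, 144, 151, 152, 152, 152, 152, 151, 151, 151, 152, 151, 151, 152, 151, 152, 152, 152, 151, 153, 151, 150, 148, 146, 145, 141, 135, 147, 173, 195, 206, 208]
(326, np.int64(166)) [ 0.543  -0.011   0.0568]
(326, np.int64(153)) [ 0.5426 -0.002   0.0559]
```

View pics/w7c.png

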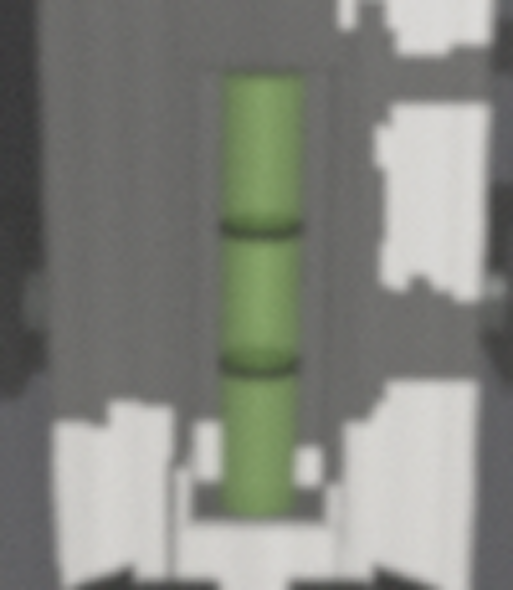

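The crop shows the vial with its lines at full-image v≈208 and v≈235, but the bubble has little contrast. I'll compare numerically with the earlier pictures, where the bar was held level (w1–w3) or tilted (w4).

Run:
```python
from h import *
for n,uc,v0,v1 in (('w1',326,168,262),('w2',325,192,345),('w3',325,192,340),('w4',325,296,345),('w7',326,174,270)):
    V=vial(n,uc,v0,v1,3)
    st=2 if v1-v0>110 else 1
    print(n,v0,'step',st,'G',V[::st,1].tolist()); print('   G/R%',(100*V[::st,1]/V[::st,0]).round().astype(int).tolist());print('   B/G%',(100*V[::st,2]/V[::st,1]).round().astype(int).tolist())
```

```text
w1 168 step 1 G [90, 87, 88, 100, 115, 127, 131, 131, 131, 131, 131, 131, 131, 131, 131, 131, 131, 130, 131, 130, 131, 130, 130, 130, 131, 130, 131, 130, 130, 129, 124, 116, 106, 96, 83, 83, 105, 123, 130, 131, 132, 133, 134, 133, 133, 133, 132, 132, 133, 133, 133, 132, 132, 132, 132, 131, 129, 121, 112, 107, 100, 88, 78, 87, 109, 124, 128, 129, 129, 130, 129, 129, 129, 129, 129, 129, 130, 129, 130, 130, 130, 128, 129, 129, 129, 130, 128, 127, 125, 123, 117, 115, 130, 155]
   G/R% [100, 101, 105, 112, 116, 119, 120, 119, 120, 119, 120, 119, 120, 119, 120, 118, 119, 119, 119, 119, 120, 119, 119, 120, 119, 119, 120, 119, 120, 121, 120, 122, 123, 120, 117, 114, 117, 118, 119, 119, 120, 120, 120, 120, 119, 119, 120, 120, 120, 120, 120, 119, 120, 120, 120, 120, 119, 120, 122, 123, 120, 117, 113, 114, 117, 118, 119, 118, 119, 119, 118, 118, 118, 118, 119, 119, 119, 118, 118, 119, 119, 117, 118, 118, 118, 119, 120, 120, 119, 119, 115, 106, 101, 99]
   B/G% [98, 94, 88, 77, 70, 67, 66, 66, 66, 66, 66, 66, 66, 66, 66, 67, 66, 66, 66, 66, 66, 66, 66, 66, 66, 66, 66, 66, 66, 66, 65, 65, 64, 66,
[... 3808 characters left out ...]
 116, 115, 119, 120, 120, 121, 121, 121, 120, 120, 120, 120, 120, 120, 120, 120, 121, 121, 120, 122, 120, 121, 121, 125, 124, 123, 122, 115, 116, 118, 119, 120, 120, 121, 120, 120, 120, 120, 120, 120, 120, 121, 120, 119, 120, 121, 120, 121, 120, 120, 120, 121, 122, 121, 120, 111, 102, 100, 99, 99, 100, 99]
   B/G% [97, 96, 90, 79, 69, 67, 66, 65, 66, 66, 66, 66, 65, 66, 66, 66, 66, 65, 66, 66, 66, 66, 66, 66, 65, 65, 66, 65, 65, 65, 64, 62, 62, 65, 74, 73, 67, 65, 65, 65, 65, 65, 65, 65, 65, 65, 65, 66, 65, 65, 65, 65, 65, 64, 65, 64, 64, 62, 62, 63, 66, 74, 73, 68, 66, 66, 67, 66, 65, 66, 66, 65, 66, 65, 66, 65, 66, 66, 66, 66, 66, 65, 66, 66, 66, 65, 65, 66, 68, 81, 94, 98, 98, 99, 98, 98]
```

Run:
```python
from h import *
fs=[snap('wrist','w8_%d'%i)[0].astype(float) for i in range(6)]
a=np.mean(fs,0)
print(get_state()['clock'])
for v in range(176,266,2): print(v,a[v,317:338:1,1].round().astype(int).tolist(),(100*a[v,324:329,1].mean()/a[v,324:329,0].mean()).round(1),(100*a[v,324:329,2].mean()/a[v,324:329,1].mean()).round(1))
```

```text
15.0
176 [107, 105, 104, 104, 106, 106, 107, 107, 108, 108, 109, 108, 108, 107, 107, 107, 106, 107, 106, 105, 106] 110.5 79.9
178 [109, 109, 112, 118, 125, 131, 134, 138, 141, 146, 147, 145, 142, 139, 136, 133, 128, 122, 115, 110, 108] 119.2 67.1
180 [109, 108, 113, 120, 128, 136, 140, 145, 150, 154, 156, 155, 151, 146, 143, 138, 132, 124, 116, 110, 108] 120.3 65.5
182 [109, 110, 112, 120, 128, 134, 140, 145, 150, 156, 157, 155, 151, 146, 143, 138, 131, 122, 113, 108, 108] 120.2 65.7
184 [108, 108, 113, 120, 128, 135, 141, 144, 151, 155, 156, 154, 150, 146, 142, 137, 131, 120, 113, 108, 108] 120.5 65.5
186 [108, 108, 113, 121, 128, 135, 141, 144, 150, 155, 156, 154, 150, 146, 141, 136, 130, 120, 112, 108, 108] 120.3 65.2
188 [107, 108, 113, 121, 128, 135, 140, 145, 150, 154, 155, 154, 150, 146, 141, 136, 130, 120, 111, 107, 108] 120.2 65.3
190 [108, 108, 112, 121, 130, 135, 141, 145, 149, 154, 156, 153, 150, 146, 142, 136, 130, 120, 111, 108, 108] 120.1 65.3
192 [109, 108, 111, 120, 128, 135, 140, 145, 150, 154, 156, 154, 149, 146, 141, 137, 129, 120, 111, 108, 107] 120.1 65.4
194 [1
[... 3590 characters left out ...]
136, 134, 140, 143, 147, 150, 152, 150, 148, 144, 141, 136, 139, 158, 182, 199, 204, 195] 120.5 65.6
256 [143, 138, 130, 129, 134, 138, 142, 147, 150, 151, 150, 148, 144, 140, 136, 134, 142, 156, 169, 173, 166] 120.6 65.4
258 [101, 104, 113, 122, 129, 135, 140, 143, 147, 148, 147, 144, 141, 136, 132, 123, 114, 107, 108, 109, 109] 121.3 64.7
260 [96, 100, 108, 118, 125, 131, 138, 142, 144, 146, 145, 142, 138, 132, 126, 118, 106, 99, 96, 96, 99] 121.1 64.8
262 [107, 108, 110, 114, 120, 124, 128, 130, 133, 135, 134, 132, 128, 124, 119, 113, 109, 106, 104, 105, 106] 112.4 77.7
264 [168, 167, 167, 166, 164, 163, 163, 164, 164, 164, 165, 167, 167, 168, 167, 164, 162, 161, 161, 161, 160] 100.0 97.1
```

The vial's contrast is too weak to decide this alone. As an independent check I'll measure the level's tilt from wrist depth, relative to the table in the same picture, and compare with w1 (level on the table) and w4 (tilted).

```bash
cat >> h.py <<'E'
def tilt(f,z0,o=(.5449,-.0530),yaw=1.612):
    im,d,p=load(f);vv,uu=np.mgrid[0:480,0:640]
    P=np.stack([(uu-p['cx'])/p['fx']*d,(vv-p['cy'])/p['fy']*d,d],-1)
    P=(P-np.array(p['tvec']).ravel())@cv2.Rodrigues(np.array(p['rvec'],float))[0]
    ax=np.array([np.cos(yaw),np.sin(yaw)]);q=P[...,:2]-o;x=q@ax;y=q@np.array([-ax[1],ax[0]]);z=P[...,2]
    def fit(m):
        A=np.c_[x[m],y[m],np.ones(m.sum())];b=z[m]
        for _ in range(4):
            c=np.linalg.lstsq(A,b,rcond=None)[0];r=b-A@c;k=abs(r)<max(2.5*r.std(),5e-4);A,b=A[k],b[k]
        return c.round(4).tolist(),len(b),r.std().round(5),A[:,0].min().round(3),A[:,0].max().round(3)
    ok=(d>0)
    lv=fit(ok&(abs(y)<.010)&(abs(x)<.083)&(abs(x)>.034)&(abs(z-z0)<.006)); 
    pl=fit(ok&(abs(y)<.032)&(abs(y)>.018)&(x<.10)&(x>-.09)&(abs(z-z0+.024)<.006)) if z0>.03 else None
    tb=fit(ok&(abs(z)<.006)&(abs(y)>.07)&(abs(x)<.12))
    return lv,pl,tb
E
python3 - <<'E'
from h import *
print('w1',tilt('w1',.024,(.4668,.3464),-.776+np.pi))
for n in ('w4','w7','w8_0','w8_3','t6','t4'):
    print(n,tilt(n,.0565))
E
```

```text
w1 (([0.001, 0.0042, 0.0247], 3474, np.float64(0.00064), np.float64(-0.083), np.float64(0.083)), None, ([0.0015, 0.0007, 0.0009], 107694, np.float64(0.00066), np.float64(-0.12), np.float64(0.12)))
w4 (([-0.0428, -0.0012, 0.0564], 2442, np.float64(0.00059), np.float64(-0.067), np.float64(0.083)), ([-0.0424, 0.0018, 0.0325], 5695, np.float64(0.00059), np.float64(-0.09), np.float64(0.1)), ([-0.0004, 0.0016, 0.0007], 54690, np.float64(0.00062), np.float64(-0.12), np.float64(0.12)))
w7 (([0.0045, 0.0004, 0.0567], 2811, np.float64(0.00065), np.float64(-0.083), np.float64(0.083)), ([0.0045, 0.0014, 0.0328], 6647, np.float64(0.00065), np.float64(-0.056), np.float64(0.1)), ([-0.0004, 0.0017, 0.0007], 106663, np.float64(0.00067), np.float64(-0.12), np.float64(0.12)))
w8_0 (([0.0044, 0.0043, 0.0567], 2417, np.float64(0.00064), np.float64(-0.083), np.float64(0.083)), ([0.0045, 0.0015, 0.0327], 6740, np.float64(0.00064), np.float64(-0.066), np.float64(0.1)), ([-0.0004, 0.0017, 0.0007], 107252, np.float64(0.00067), np.float64(-0.12), np.float64(0.12)))
w8_3 (([0.0045, -0.0032, 0.0567], 2248, np.float64(0.00064), np.float64(-0.044), np.float64(0.083)), ([0.0044, 0.0011, 0.0328], 6830, np.float64(0.00064), np.float64(-0.072), np.float64(0.1)), ([-0.0004, 0.0016, 0.0007], 107566, np.float64(0.00066), np.float64(-0.12), np.float64(0.12)))
t6 (([0.0045, 0.021, 0.0564], 414, np.float64(0.00189), np.float64(-0.083), np.float64(0.082)), ([0.0057, 0.0006, 0.0327], 970, np.float64(0.00207), np.float64(-0.089), np.float64(0.081)), ([-0.0012, 0.0006, 0.0006], 26115, np.float64(0.00211), np.float64(-0.12), np.float64(0.12)))
  ret = _var(a, axis=axis, dtype=dtype, out=out, ddof=ddof,
  arrmean = um.true_divide(arrmean, div, out=arrmean,
  ret = ret.dtype.type(ret / rcount)
Traceback (most recent call last):
  File "h.py", line 36, in tilt
    lv=fit(ok&(abs(y)<.010)&(abs(x)<.083)&(abs(x)>.034)&(abs(z-z0)<.006));
  File "h.py", line 34, in fit
    return c.round(4).tolist(),len(b),r.std().round(5),A[:,0].min().round(3),A[:,0].max().round(3)
                                                       ~~~~~~~~~~^^
ValueError: zero-size array to reduction operation minimum which has no identity
```

The depth gives a level tilt of about +0.005 rad, so the bubble stands at about −1.5 mm, and the level is flush on the plate (24 mm above it, same slope). That agrees with the vial pattern matching w1, so I'll press on the solid top near level x = −50 mm.

```bash
python3 -m handwheel '[[0,0.04,0,0,0,0,0],[0,0.058,0,0.02,0,0,0],[0,0.058,0,0.06,0,0,0],[0,0.058,0,0.085,0,0,0],[0,0.058,0,0.095,0,0,0],[0,0.058,0,0.095,0,0,0],[0,0.058,0,0.095,0,0,0],[0,0.058,0,0.095,0,0,0]]' 30
python3 -m handwheel '[[0,0,0,0.002,0,0,0],[0,0,0,0.003,0,0,0],[0,0,0,0.004,0,0,0],[0,0,0,0.005,0,0,0],[0,0,0,0.005,0,0,0],[0,0,0,0.005,0,0,0]]'
```

```text
clock: 15.8
tool_pos: [0.5436, -0.0041, 0.0624]
eef_rot: [0.693, 0.721, 0.001, 0.001]
contact_force: [-1.1, -1.2, 0.4]
opening: 0.007
finger_force: 0.0
clock: 16.4
tool_pos: [0.5427, -0.0038, 0.0564]
eef_rot: [0.692, 0.722, 0.0, 0.0]
contact_force: [0.0, 0.6, 5.3]
opening: 0.004
finger_force: 2.2
```

```bash
python3 -m handwheel '[[0,0,0,0.001,0,0,0],[0,0,0,0.002,0,0,0],[0,0,0,0.002,0,0,0],[0,0,0,0.002,0,0,0],[0,0,0,0.002,0,0,0],[0,0,0,0.002,0,0,0]]'
python3 -m handwheel '[[0,0,0,0,0,0,0],[0,0,0,0,0,0,0],[0,0,0,0,0,0,0],[0,0,0,0,0,0,0],[0,0,0,0,0,0,0],[0,0,0,0,0,0,0]]'
```

```text
clock: 17.0
tool_pos: [0.5429, -0.0035, 0.0557]
eef_rot: [0.692, 0.722, 0.001, 0.0]
contact_force: [-2.5, 0.2, 17.8]
opening: 0.007
finger_force: 8.5
clock: 17.6
tool_pos: [0.5429, -0.0035, 0.0556]
eef_rot: [0.692, 0.722, 0.001, 0.0]
contact_force: [-2.4, 1.4, 17.1]
opening: 0.003
finger_force: 8.5
```

```bash
python3 -m handwheel '[[0,0,0,0,0,0,0],[0,0,0,0,0,0,0],[0,0,0,0,0,0,0],[0,0,0,0,0,0,0],[0,0,0,0,0,0,0],[0,0,0,0,0,0,0],[0,0,0,0,0,0,0],[0,0,0,0,0,0,0],[0,0,0,0,0,0,0],[0,0,0,0,0,0,0]]'
python3 - <<'E' 2>&1 | tail -3
from h import *
s=get_state();print(s['clock'],s['contact_force'])
snap('wrist','w9');snap('top','t9')
for n in ('w9','t9'):
    try: print(n,tilt(n,.0565)[:2])
    except Exception as e: print(n,e)
E
```

```text
clock: 18.6
tool_pos: [0.5428, -0.0035, 0.0556]
eef_rot: [0.692, 0.722, 0.001, 0.0]
contact_force: [-3.2, 1.3, 17.8]
opening: 0.005
finger_force: 8.5
18.6 [-3.1593441   1.3305319  17.83226519]
w9 (([-0.0245, -0.0029, 0.0576], 2133, np.float64(0.00061), np.float64(0.058), np.float64(0.083)), ([-0.0088, 0.0017, 0.0326], 5974, np.float64(0.00057), np.float64(0.035), np.float64(0.1)))
t9 zero-size array to reduction operation minimum which has no identity
```

Under 17 N the plate yields by about 0.013 rad, so the press was harder than needed. I'll ease off to about 11 N.

```bash
python3 -m handwheel '[[0,0,0,-0.001,0,0,0],[0,0,0,-0.001,0,0,0],[0,0,0,-0.001,0,0,0],[0,0,0,-0.001,0,0,0],[0,0,0,-0.001,0,0,0],[0,0,0,-0.001,0,0,0],[0,0,0,-0.001,0,0,0],[0,0,0,-0.001,0,0,0],[0,0,0,-0.001,0,0,0],[0,0,0,-0.001,0,0,0]]'
python3 -m handwheel '[[0,0,0,0,0,0,0],[0,0,0,0,0,0,0],[0,0,0,0,0,0,0],[0,0,0,0,0,0,0],[0,0,0,0,0,0,0],[0,0,0,0,0,0,0],[0,0,0,0,0,0,0],[0,0,0,0,0,0,0]]'
python3 - <<'E'
from h import *
s=get_state();print(s['clock'],s['contact_force'])
F=[]
for i in range(3):
    snap('wrist','wa%d'%i);print(tilt('wa%d'%i,.0565)); F.append(get_state()['contact_force'][2])
print(F)
# same short baseline on unloaded picture for bias check
import h
src=open('h.py').read().replace('(x<.10)&(x>-.09)','(x<.10)&(x>.035)');ns={};exec(src,ns)
for n in ('w4','w7','w9','wa0'): print(n,ns['tilt'](n,.0565)[1])
E
```

```text
clock: 19.7
tool_pos: [0.5428, -0.0036, 0.056]
eef_rot: [0.692, 0.722, 0.0, 0.0]
contact_force: [-1.7, 1.3, 10.3]
opening: 0.007
finger_force: 5.5
clock: 20.5
tool_pos: [0.5428, -0.0037, 0.056]
eef_rot: [0.692, 0.722, 0.0, 0.0]
contact_force: [-1.0, 1.9, 11.5]
opening: 0.005
finger_force: 5.5
20.5 [-0.96159248  1.85849591 11.49972973]
(([-0.0184, 0.0019, 0.0576], 2138, np.float64(0.00058), np.float64(0.059), np.float64(0.083)), ([-0.0052, 0.0016, 0.0328], 6020, np.float64(0.00059), np.float64(0.035), np.float64(0.1)), ([-0.0004, 0.0017, 0.0008], 81062, np.float64(0.00058), np.float64(-0.086), np.float64(0.12)))
(([-0.0185, -0.0009, 0.0576], 2159, np.float64(0.0006), np.float64(0.058), np.float64(0.083)), ([-0.0039, 0.0012, 0.0327], 5997, np.float64(0.00057), np.float64(0.035), np.float64(0.1)), ([-0.0004, 0.0016, 0.0008], 81119, np.float64(0.00058), np.float64(-0.086), np.float64(0.12)))
(([-0.0172, 0.0019, 0.0575], 2152, np.float64(0.00062), np.float64(0.058), np.float64(0.083)), ([-0.0052, 0.0024, 0.0328], 5992, np.float64(0.00058), np.float64(0.035), np.float64(0.1)), ([-0.0004, 0.0017, 0.0008], 81189, np.float64(0.00058), np.float64(-0.087), np.float64(0.12)))
[np.float64(10.797966965212758), np.float64(11.009758381257202), np.float64(10.94651923072631)]
w4 ([-0.042, 0.0018, 0.0324], 2741, np.float64(0.00062), np.float64(0.035), np.float64(0.1))
w7 ([0.0036, 0.0014, 0.0328], 3236, np.float64(0.00066), np.float64(0.035), np.float64(0.1))
w9 ([-0.0088, 0.0017, 0.0326], 5974, np.float64(0.00057), np.float64(0.035), np.float64(0.1))
wa0 ([-0.0053, 0.0016, 0.0328], 6016, np.float64(0.00059), np.float64(0.035), np.float64(0.1))
```

Run:
```python
from h import *
src=open('h.py').read().replace('(abs(x)<.083)&(abs(x)>.034)','(x<.083)&(x>.058)');ns={};exec(src,ns)
for n in ('w4','w7','w8_0','w8_3','w9','wa0','wa1'): print(n,ns['tilt'](n,.0565)[0])
src=open('h.py').read().replace('(abs(x)<.083)&(abs(x)>.034)','(x<.081)&(x>.066)').replace('abs(y)<.010','abs(y)<.008');exec(src,ns)
for n in ('w7','w9','wa0','wa1'): print(n,ns['tilt'](n,.0565)[0])
```

```text
w4 ([-0.0467, -0.0026, 0.0568], 903, np.float64(0.0006), np.float64(0.058), np.float64(0.083))
w7 ([-0.0049, -0.0079, 0.0574], 1084, np.float64(0.00069), np.float64(0.059), np.float64(0.083))
w8_0 ([-0.0005, 0.0032, 0.057], 1082, np.float64(0.00063), np.float64(0.058), np.float64(0.083))
w8_3 ([-0.0051, -0.0025, 0.0574], 1075, np.float64(0.00066), np.float64(0.058), np.float64(0.083))
w9 ([-0.0245, -0.0029, 0.0576], 2133, np.float64(0.00061), np.float64(0.058), np.float64(0.083))
wa0 ([-0.0184, 0.0019, 0.0576], 2138, np.float64(0.00058), np.float64(0.059), np.float64(0.083))
wa1 ([-0.0185, -0.0009, 0.0576], 2159, np.float64(0.0006), np.float64(0.058), np.float64(0.083))
w7 ([-0.0068, -0.006, 0.0575], 538, np.float64(0.00068), np.float64(0.066), np.float64(0.081))
w9 ([-0.0263, -0.0052, 0.0577], 1081, np.float64(0.00056), np.float64(0.066), np.float64(0.081))
wa0 ([-0.0071, 0.0008, 0.0567], 1063, np.float64(0.00054), np.float64(0.066), np.float64(0.081))
wa1 ([-0.0183, -0.0028, 0.0575], 1069, np.float64(0.00055), np.float64(0.066), np.float64(0.081))
```

```bash
python3 -m handwheel '[[0,0,0,-0.0004,0,0,0],[0,0,0,-0.0004,0,0,0],[0,0,0,-0.0004,0,0,0],[0,0,0,-0.0004,0,0,0],[0,0,0,-0.0004,0,0,0],[0,0,0,-0.0004,0,0,0],[0,0,0,-0.0004,0,0,0],[0,0,0,-0.0004,0,0,0],[0,0,0,-0.0004,0,0,0],[0,0,0,-0.0004,0,0,0]]'
python3 -m handwheel '[[0,0,0,0,0,0,0],[0,0,0,0,0,0,0],[0,0,0,0,0,0,0],[0,0,0,0,0,0,0],[0,0,0,0,0,0,0],[0,0,0,0,0,0,0],[0,0,0,0,0,0,0],[0,0,0,0,0,0,0],[0,0,0,0,0,0,0],[0,0,0,0,0,0,0]]'
python3 - <<'E'
from h import *
F=[]
for i in range(4):
    snap('wrist','wb%d'%i);F.append(round(float(get_state()['contact_force'][2]),1));r=tilt('wb%d'%i,.0565);print(r[0][0],r[1][0])
print(F)
im,d,p=snap('top','tb')
for n,(u,v) in dict(bottle=(341,157),jar=(227,175),bone=(282,178)).items(): print(n,w(p,u,v,d[v,u]).round(3))
E
```

```text
clock: 21.65
tool_pos: [0.5428, -0.0037, 0.0562]
eef_rot: [0.692, 0.722, 0.0, 0.0]
contact_force: [-1.0, 0.8, 8.5]
opening: 0.006
finger_force: 4.3
clock: 22.65
tool_pos: [0.5427, -0.0037, 0.0562]
eef_rot: [0.692, 0.721, 0.0, 0.0]
contact_force: [-1.4, 0.3, 8.8]
opening: 0.003
finger_force: 4.3
[-0.0159, 0.0026, 0.0576] [-0.0028, 0.0017, 0.0327]
[-0.0132, -0.001, 0.0574] [-0.0034, 0.0012, 0.0328]
[-0.0166, 0.0023, 0.0576] [-0.002, 0.0015, 0.0327]
[-0.0125, 0.0031, 0.0573] [-0.0017, 0.0016, 0.0327]
[8.8, 9.1, 8.7, 9.0]
bottle [0.725 0.032 0.068]
jar [0.689 0.28  0.061]
bone [0.699 0.165 0.005]
```

```bash
python3 -c "
from plant import finish_job
print(finish_job())"
```

```text
the job is handed in; nothing more can be done
None
```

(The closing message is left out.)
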